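Draw out the telescoping bridge stick

TASK

At the cue repair bench, first swing the lamp away from over the telescoping bridge stick, as far as its arm goes. Then press the button in the stick's pull collar, draw the shaft out past the first stop to the second stop, and hold it there against its return spring, so that the joint can be inspected: finish while still gripping the collar with the stick fully out. Leave the lamp swung away and the other things on the bench where they are.

Things in the scene. Friction and masses are not known exactly. Their poses are not given: they have to be found in the camera images.
- rest: Fixed part of the telescoping bridge stick (cue rest): dark wooden tube, 32 mm thick, level in two saddles (99 mm high) on a 300 x 80 mm base. Origin on the bench under the tube, whose axis is 75 mm up. x runs along the tube, the way the stick pulls out; y level across it; z up. The tube goes from x = -196 to its brass mouth at +155 mm. Place and yaw vary.
- mouth (a point): Centre of the tube's open end (brass ring, 36 mm thick), 75 mm above the bench. An 18 mm aluminium shaft slides in it, carrying the collar and, 82 to 94 mm past the collar's centre, a notched brass bridge head 110 mm wide, from 23 mm below to 34 mm above the shaft's axis.
- collar (a point): Black pull collar on the sliding shaft: block 60 mm long (x), 30 across (y), 30 high (z); origin at its centre, 75 mm above the bench; axes as rest. Closed, it is centred 40 mm beyond the mouth along +x. The push button stands out of its +y flank. Only the bench is under it.
- button_face (a point): Centre of the outer face of the push button in the collar's +y flank: an aluminium pad 24 mm long (along x), 18 mm high, standing 6 mm out of the flank when not pressed, so that collar and button together are 36 mm wide.
- rest_button (a joint): How far the button is pressed in (towards the rest's -y), m: 0 out, 0.005 fully in. Sprung: 1.5 N to start, 6 N fully in; comes out when let go. Pinching the collar across button and other flank with 20 to 40 N presses it and grips the collar in one grasp. Beyond about 0.003 the shaft is free; it can pass a stop only with the button in.
- rest_slide (a joint): How far the shaft is out along the rest's +x, m: 0 closed, first stop 0.060, second stop 0.120 (hard end). Button out: locked at 0 (2 mm play), and it cannot pass 0.060. Button in: slides through the first stop; a spring pulls back with 2.5 N (closed) to 3.7 N (at 0.120). Let go there, it runs back to 0.074. One black ring on the shaft clears the mouth at the first stop, a pair at the second.
- lamp_knob (a point): Centre of the upright black knob on the lamp head, by which the lamp is swung: cylinder 22 mm thick standing 50 mm up from the white head (90 mm across). This point is 275 mm above the bench, 20 mm under the knob's top, 30 mm above its foot. The head's underside is 72 mm below this point.
- lamp_hinge (a point): Point on the upright hinge axis of the lamp arm, at the arm's height, 235 mm above the bench; the knob swings about it on a level circle of 170 mm radius. A steel post stands under it (foot 100 mm across); the arm's 14 mm bar runs from it to the head. Its place varies.
- lamp_arm (a joint): Swing of the lamp arm, rad: near 0 the head hangs over the collar; grows as the arm turns clockwise seen from above, taking the head back along the tube (the rest's -x) and aside (+y); 1.15 is the stop. Starts at 0 to 0.22. It needs under 2 N at the knob and stays where it is left.
- chalk: Bystander: billiard chalk, a 24 mm square cube 21 mm high; origin at its underside on the bench.
- wax_jar: Bystander: amber glass jar of wax, 56 mm across, 50 mm high; origin at its underside on the bench.
- sander: Bystander: wooden sanding block, 100 x 50 x 34 mm high; origin at its underside on the bench.
- tip_tin: Bystander: round flat tin, 66 mm across, 22 mm high; origin at its underside on the bench.
- screwdriver: Bystander: screwdriver lying on the bench, about 200 mm long; origin at the middle of its underside.
- brush: Bystander: brush lying on the bench, about 200 mm long; origin at the middle of its underside.
- mug: Bystander: white mug, 80 mm across, 95 mm high; origin at its underside on the bench.

How it is judged:
On the way, in this order (a step that is already met when the one before it is completed fails the run):
1. the lamp arm is swung away, to within 0.2 rad of its stop (value of joint lamp_arm above 0.95 rad), for 0.2 s.
2. the button is pressed in, freeing the shaft (value of joint rest_button above 0.003 m), for 0.1 s.
3. the shaft is out at the second stop, held by the fingers (value of joint rest_slide above 0.113 m and contact force between the fingers and rest above 2 N and distance between the grasp point and collar below 0.045 m), for 0.3 s.
At the end, for the whole second after the job is handed in: The lamp arm is still within 0.2 rad of its stop (joint over 0.95), the shaft is out to within 7 mm of the second stop (over 0.113 m), the fingers hold the collar (over 2 N, TCP within 45 mm of its centre), and no bystander is more than 30 mm from where it stood (all of step 3 and value of joint lamp_arm above 0.95 rad and distance of each of chalk, wax_jar, sander, tip_tin, screwdriver, brush, mug from where it was at the start of the episode below 0.03 m); the arm keeps its last pose, push and grip.
It fails at once if a bystander is moved by more than 30 mm (distance of any of chalk, wax_jar, sander, tip_tin, screwdriver, brush, mug from where it was at the start of the episode above 0.03 m).
It also fails if it takes over 51 s, if anything falls off the work surface, if the arm or the gripper's body presses on something with over 40 N, if the wrist force passes 120 N, or if a joint passes its speed limit or range.

ROBOT

A 7-joint arm with a two-finger parallel gripper is mounted at the origin on the work surface. World frame = base frame: x ahead of the robot, y to its left, z up, the work surface at z = 0. Lengths are in m, angles in rad, forces in N, time in s.
With the tool pointing down it reaches from about 0.35 to 0.9 m from the base axis. Payload 19.9 kg.
Tool frame: the origin (TCP) lies between the finger pads, 19 mm behind the fingertips; this is the grasp point; z points along the fingers, y is the line along which they close (so a half turn about z gives the same grasp; the last joint's range is limited). The gripper opens to 94 mm and grips with 3 to 60 N. Pads are 16 mm wide; open, the fingers measure 119 mm over their backs; the gripper's body (75 mm by 177 mm) begins 78 mm behind the grasp point.
Start: joints at [-0.042, 0.417, -0.01, 1.614, 0.005, 1.111, -0.053], TCP at [0.625, 0, 0.224] pointing down, gripper open.
Joint ranges: [-2.81, 2.81], [-0.39, 2.02], [-1.27, 1.25], [0.06, 2.57], [-1.19, 4.33], [0.19, 2], [-2.82, 2.82]. Speed limits (rad/s): [1.89, 1.89, 2.39, 2.39, 3.01, 3.01, 3.01].

INTERFACE

Orientations are given as a 3x3 rotation matrix whose columns are the frame's x, y, z axes.
In Python, from rig import robot gives the robot as it stands. Calls block until the motion is done:
- robot.move_ptp(position, orientation): joint-space move of the TCP to a pose.
- robot.move_linear(position, velocity=0.15, frame=None, threshold=None): straight line of the TCP; frame=None keeps the orientation; velocity is the mean speed in m/s. With threshold (N) it stops when the force on the tool has changed by that much, and returns True; else False.
- robot.goto_joints(angles): joint-space move.
- robot.gripper_to(opening): finger opening in m; the grip force is fixed at half the most; returns when the fingers have stopped.
- robot.pause(seconds).
- robot.ik(position, orientation): joint angles nearest the present ones, or None.
- robot.get_state(): the state.
- robot.grab_frame(name): name is "scene" or "side" or "wrist"; returns the picture (480x640x3 uint8, red, green, blue); there is no depth.
- robot.camera_info(name): a dict with "fx", "fy", "cx", "cy" (pixels), "dist" ([k1, k2, p1, p2, k3] as OpenCV has them; the pictures are not rectified), "rvec" (rotation vector, rad) and "tvec" (3), from world to camera coordinates, as OpenCV has them. Camera axes: x right, y down, z forward; pixel columns grow to the right and rows downward; lengths in m; the calibration is good to about 2 mm. A picture is of the moment at which its call begins: read the wrist's pose just before it. camera_info takes no time and is no camera call; for the wrist camera it gives the pose at the moment of the call.
A pose or a line that the arm cannot do raises robot.PlanningError and nothing moves.
- robot.sign_off(): hands the job in; it is judged then, once.
The state is a dict: "time": time; "qpos": joint angles; "joint_vel": joint speeds; "effort": joint torques, N m; "ee_pos": TCP position; "tool_rot": TCP orientation; "force": force on the tool from outside, world axes, zero at the start; "moment": the same for the moment, N m; "opening": finger opening in m; "grasp_force": force on a finger pad.
Only numpy, scipy, OpenCV 4.12 (cv2) and the standard library are available. Lean on these libraries where they do the work, as an engineer would, in place of code of your own. Each camera call takes 0.05 s, during which the arm holds its last target. There are 200 camera calls.

## Working session

There is one attempt and no reset: what is moved stays moved. The work goes in short steps, each a Python script; the robot and the scene stay as the last script left them, time stands still between calls to the robot, and variables do not carry over. Pictures are saved under pics/ and viewed, at most 10 in all, crops included, and the job is handed in when it is done.

```bash
mkdir -p pics; ls
python3 - <<'E'
from rig import robot
import cv2,numpy as np
for n in("scene","side"):
    f=robot.grab_frame(n);cv2.imwrite(f"pics/{n}0.png",f[:,:,::-1])
    c=robot.camera_info(n);R=cv2.Rodrigues(np.array(c["rvec"]))[0];print(n,c["fx"],c["dist"],-R.T@np.array(c["tvec"]).ravel(),R[2])
E
```

```text
pics
scene 479.1800544942365 [-0.11060135  0.          0.          0.          0.        ] [ 1.28966288 -0.13011729  0.70341908] [-0.79462714  0.16585597 -0.584003  ]
side 495.2807734597733 [-0.0453568  0.         0.         0.         0.       ] [0.18758373 0.70928074 0.78727686] [ 0.39918116 -0.68831767 -0.60570058]
```

View pics/scene0.png

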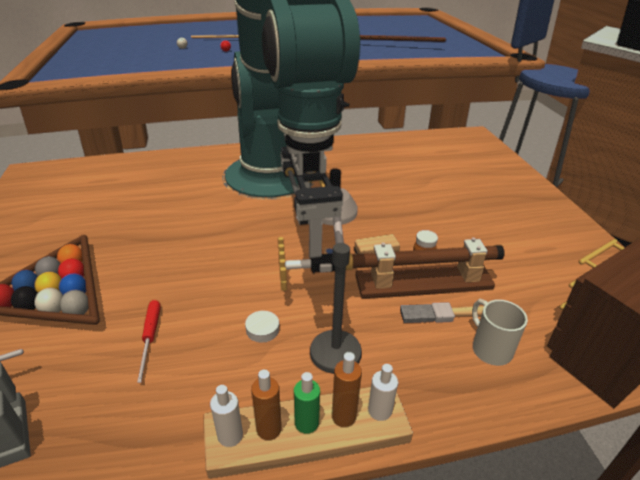

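View pics/side0.png

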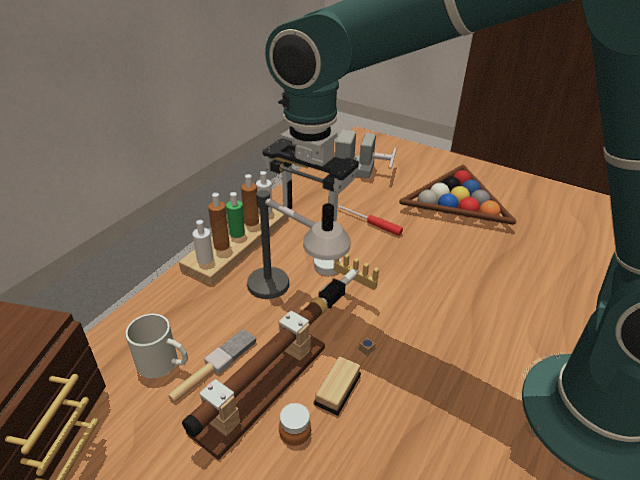

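The scene view shows the lamp post at (341,300), its knob at (335,178), and the tube running from (505,252) to the collar near (325,262). In the side view the knob is at (327,215), the collar at (332,292) and the tube's rear end at (192,425). I'll zoom in for exact pixels.

Run:
```python
import cv2,numpy as np
a=cv2.imread("pics/scene0.png")[160:310,270:520];b=cv2.imread("pics/side0.png")[180:440,180:390]
cv2.imwrite("pics/za.png",cv2.resize(a,None,fx=3.2,fy=3.2,interpolation=cv2.INTER_CUBIC))
cv2.imwrite("pics/zb.png",cv2.resize(b,None,fx=2.3,fy=2.3,interpolation=cv2.INTER_CUBIC))
```

```text
(no output)
```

View pics/za.png

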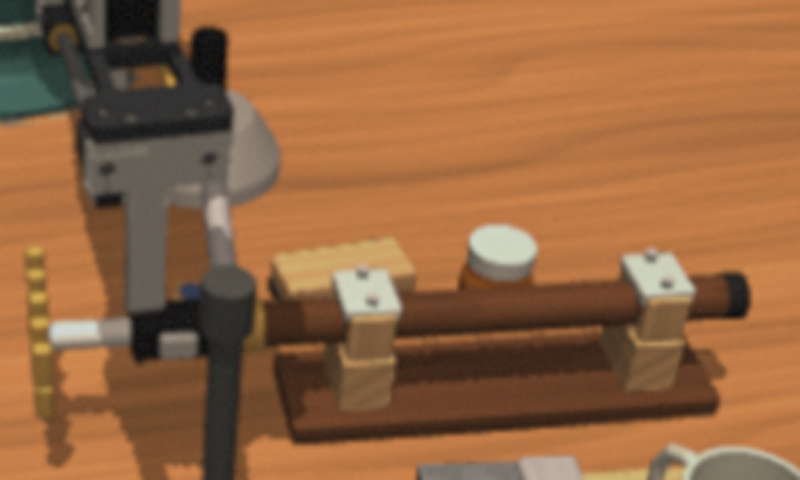

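View pics/zb.png

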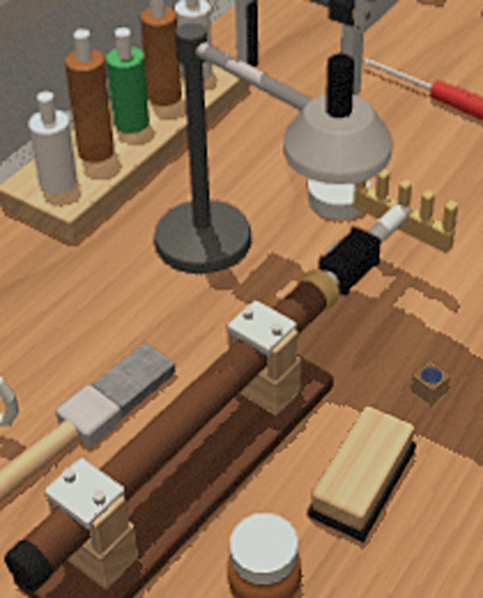

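Knob top: scene crop (210,37), side crop (341,62), with its foot at (339,112). The tube axis runs in the scene crop from (740,295) to the ring at (258,325), and in the side crop from cap (25,566) to ring (325,287) and collar (351,261).

```bash
cat > h.py <<'E'
from rig import robot
import cv2,numpy as np
def ray(n,p):
    c=robot.camera_info(n);K=np.array([[c["fx"],0,c["cx"]],[0,c["fy"],c["cy"]],[0,0,1.]])
    R=cv2.Rodrigues(np.array(c["rvec"],float))[0];t=np.array(c["tvec"],float).ravel()
    u=cv2.undistortPoints(np.array([[p]],float),K,np.array(c["dist"],float))[0,0]
    return -R.T@t,R.T@np.array([u[0],u[1],1])
def onz(n,p,z):
    o,d=ray(n,p);return o+d*(z-o[2])/d[2]
def tri(p,q):
    (o,d),(e,f)=ray("scene",p),ray("side",q)
    s=np.linalg.lstsq(np.c_[d,-f],e-o,rcond=None)[0];return (o+d*s[0]+e+f*s[1])/2,np.linalg.norm(o+d*s[0]-e-f*s[1])
A=lambda x,y:(270+x/3.2,160+y/3.2)
B=lambda x,y:(180+x/2.3,180+y/2.3)
E
python3 - <<'E'
from h import *
np.set_printoptions(precision=4,suppress=True)
print("knobtop",onz("side",B(341,60),.295),onz("scene",A(210,35),.295),tri(A(210,35),B(341,60)))
print("knobfoot",onz("side",B(339,114),.245))
print("post",onz("side",B(192,35),.25),onz("scene",A(228,282),.25),tri(A(228,282),B(192,35)))
print("foot",onz("side",B(203,238),.01),onz("scene",(336,351),.01))
for n,p in(("scene",A(744,295)),("scene",A(510,309)),("scene",A(258,325)),("scene",A(140,334)),("side",B(22,567)),("side",B(183,420)),("side",B(327,285)),("side",B(351,261)),):
    print(n,onz(n,p,.075))
for k,n,p,z in(("jar","side",(295,413),.05),("sander","side",(340,380),.034),("chalk","side",(367,345),.02),("tin","scene",(263,326),.022)): print(k,onz(n,p,z))
E
```

```text
knobtop [0.5444 0.0665 0.295 ] [0.5511 0.0622 0.295 ] (array([0.5463, 0.0633, 0.2924]), np.float64(0.000301370104206996))
knobfoot [0.543 0.069 0.245]
post [0.7058 0.0441 0.25  ] [0.7173 0.0331 0.25  ] (array([0.7112, 0.0358, 0.2443]), np.float64(0.002030238663006487))
foot [0.7067 0.0441 0.01  ] [0.7191 0.0339 0.01  ]
scene [0.5761 0.4404 0.075 ]
scene [0.5599 0.2741 0.075 ]
scene [0.5448 0.1042 0.075 ]
scene [0.5397 0.0269 0.075 ]
side [0.5745 0.4361 0.075 ]
side [0.5558 0.2759 0.075 ]
side [0.5364 0.0909 0.075 ]
side [0.5336 0.0536 0.075 ]
jar [0.4559 0.314  0.05  ]
sander [0.4294 0.2052 0.034 ]
chalk [0.429  0.0943 0.02  ]
tin [ 0.6423 -0.0928  0.022 ]
```

```bash
cat >> h.py <<'E'
H=np.array([.712,.037])
def down(y):  # tool pointing down, closing line y (2-vector), sign nearest present
    y=np.array([y[0],y[1],0.])/np.hypot(*y)
    if y@np.array(robot.get_state()["tool_rot"])[:,1]<0: y=-y
    z=np.array([0,0,-1.]);return np.c_[np.cross(y,z),y,z]
def arc(a,z):
    return np.array([*(H+.17*np.array([np.cos(a),np.sin(a)])),z]),down([np.sin(a),-np.cos(a)])
E
python3 - <<'E'
from h import *
np.set_printoptions(precision=4,suppress=True)
k=np.array([.546,.065]);a0=np.arctan2(*(k-H)[::-1])
print(robot.get_state()["time"],np.array(robot.get_state()["tool_rot"])[:,1],a0)
robot.move_linear([.625,0,.36],velocity=.2)
p,R=arc(a0,.37);p[:2]=k
robot.move_ptp(p,R)
robot.gripper_to(.06)
print(robot.move_linear([*k,.279],threshold=8), robot.get_state()["ee_pos"],robot.get_state()["time"])
robot.gripper_to(.04)
print(robot.get_state()["force"])
for da in np.r_[np.arange(.2,1.01,.2)]:
    p,R=arc(a0-da,.279)
    print(da,robot.move_linear(p,velocity=.12,frame=R,threshold=15),robot.get_state()["ee_pos"],robot.get_state()["force"],robot.get_state()["time"])
cv2.imwrite("pics/side1.png",robot.grab_frame("side")[:,:,::-1])
E
```

```text
0.1 [ 1.    -0.    -0.001] 2.9744908536586876
False [0.5464 0.0651 0.2798] 3.5583
[ 0.5121  0.3597 -0.4308]
0.2 False [0.5532 0.0978 0.2789] [ 0.1181  0.0759 -0.2829] 4.5167
0.4 False [0.5685 0.1274 0.2789] [-0.3651 -0.0452 -0.5317] 4.95
0.6000000000000001 False [0.5893 0.1539 0.2789] [ 0.4369 -0.2919  0.1479] 5.3833
0.8 False [0.615  0.176  0.2789] [-0.4697 -0.6839 -0.1691] 5.8167
1.0 False [0.6447 0.1926 0.2789] [-0.6486 -0.6311 -0.5506] 6.25
```

View pics/side1.png

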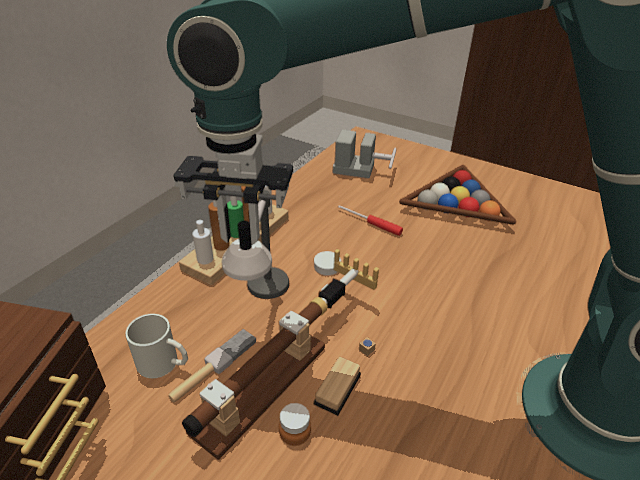

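The lamp head follows between the fingers, with the knob now at (245,235). Next I push on to the stop, let go, and look at the collar.

Run:
```python
from h import *
np.set_printoptions(precision=4,suppress=True)
a0=2.9745
for da in (1.1,1.2,1.28):
    p,R=arc(a0-da,.279)
    hit=robot.move_linear(p,velocity=.06,frame=R,threshold=6);s=robot.get_state()
    print(da,hit,s["ee_pos"],s["force"],s["time"])
    if hit:break
robot.gripper_to(.06)
e=robot.get_state()["ee_pos"];robot.move_linear([e[0],e[1],.38],velocity=.2)
robot.gripper_to(.094)
c=np.array([.533,.049]);ry=np.array([.994,-.108])
robot.move_ptp([*(c+[0,0]),.25],down(ry))
i=robot.camera_info("wrist");f=robot.grab_frame("wrist")
cv2.imwrite("pics/wrist2.png",f[:,:,::-1]);cv2.imwrite("pics/scene2.png",robot.grab_frame("scene")[:,:,::-1]);cv2.imwrite("pics/side2.png",robot.grab_frame("side")[:,:,::-1])
print(robot.get_state()["time"],robot.get_state()["ee_pos"])
```

```text
1.1 False [0.6608 0.1989 0.279 ] [-0.3426  0.0448 -0.3158] 6.7333
1.2 True [0.6721 0.2019 0.2786] [-8.5047 -2.537   6.9863] 7.0167
10.0167 [0.5339 0.0499 0.2504]
```

View pics/wrist2.png

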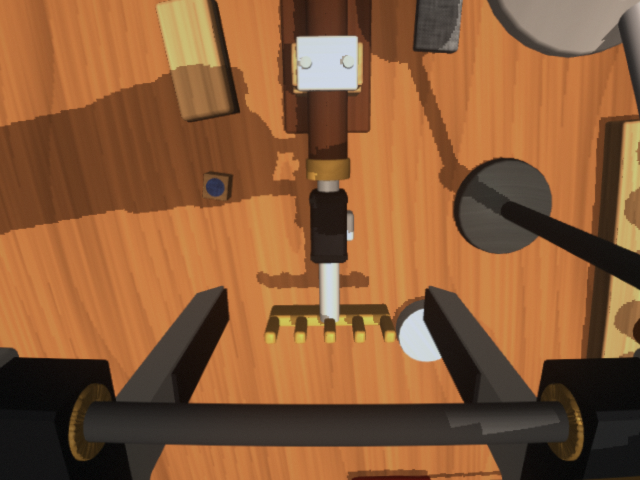

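View pics/side2.png

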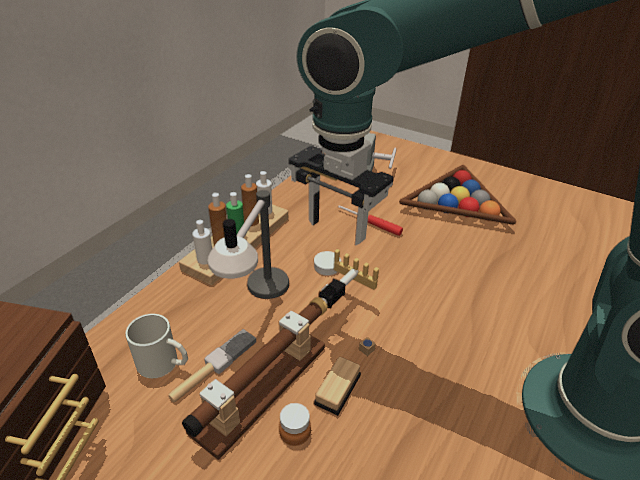

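The lamp is swung away, with its knob at (230,233) in the side view. In the wrist view the collar spans (310–348, 190–262) with its button on the right, the tube is centred at about (328,130), and nothing is in the way.

Run:
```python
from h import *
np.set_printoptions(precision=4,suppress=True)
g=cv2.imread("pics/wrist2.png").max(2)[185:270,295:365]
m=cv2.morphologyEx((g<50).astype(np.uint8),cv2.MORPH_OPEN,np.ones((5,5)))
n,l,st,ct=cv2.connectedComponentsWithStats(m);k=1+np.argmax(st[1:,4]);print(st[k],ct[k]+[295,185])
for p,z in((ct[k]+[295,185],.088),((329,166),.085),((329,192),.09),((330,262),.09),((328,130),.09),((328.,5),.09)):print(onz("wrist",p,z))
kn=onz("side",(230.5,222),.295);print(kn,2.9745+.06-np.arctan2(*(kn[:2]-H)[::-1]))
```

```text
[  15    5   37   73 2374] [327.6731 225.5392]
[0.5357 0.0532 0.088 ]
[0.5418 0.1003 0.085 ]
[0.5397 0.0806 0.09  ]
[0.5344 0.0225 0.09  ]
[0.5439 0.1279 0.09  ]
[0.5532 0.2145 0.09  ]
[0.6597 0.1979 0.295 ] 1.1494580078234709
```

Run:
```python
from h import *
np.set_printoptions(precision=4,suppress=True)
c=np.array([.537,.051]);x=np.array([-.105,-.9945]);R=down([.9945,-.105])
robot.move_linear([*c,.15],frame=R,velocity=.2)
print(robot.move_linear([*c,.076],velocity=.1,threshold=8))
robot.gripper_to(0.0);robot.pause(.4)
s=robot.get_state();print(s["time"],s["ee_pos"],s["opening"],s["grasp_force"],s["force"])
for d in (.04,.085,.112,.126):
    hit=robot.move_linear([*(c+d*x),.076],velocity=.08 if d<.11 else .04,threshold=20);s=robot.get_state()
    print(d,hit,s["ee_pos"],s["force"],s["opening"],s["grasp_force"],s["time"])
    if hit:break
robot.pause(.5);s=robot.get_state();print(s["ee_pos"],s["force"])
for n in("scene","wrist"):cv2.imwrite(f"pics/{n}3.png",robot.grab_frame(n)[:,:,::-1])
```

```text
False
12.95 [0.537 0.051 0.076] 0.03048543085134229 29.993993639945984 [ 0.602  -0.8624 -0.7269]
0.04 False [0.5332 0.0112 0.076 ] [ 4.7596  1.2319 -4.4678] 0.030644601624990483 29.989104866981506 13.6
0.085 False [ 0.5289 -0.0334  0.0761] [ 9.0172  2.3354 -7.1392] 0.0305627007245307 29.98695820569992 14.3167
0.112 False [ 0.5263 -0.0601  0.0761] [10.4558  2.117  -8.4219] 0.03048820331603838 29.984495043754578 15.1417
0.126 True [ 0.5255 -0.0694  0.0761] [0.4407 3.5735 4.3583] 0.03066725843025382 30.056662559509277 15.4833
[ 0.5255 -0.0695  0.076 ] [0.1761 4.1133 6.0122]
```

View pics/wrist3.png

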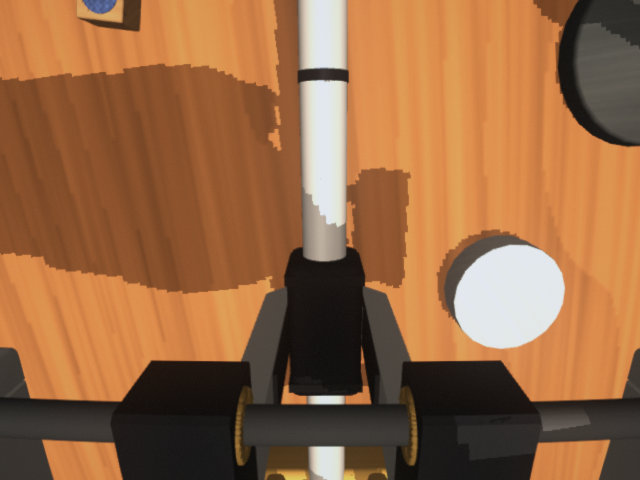

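View pics/scene3.png

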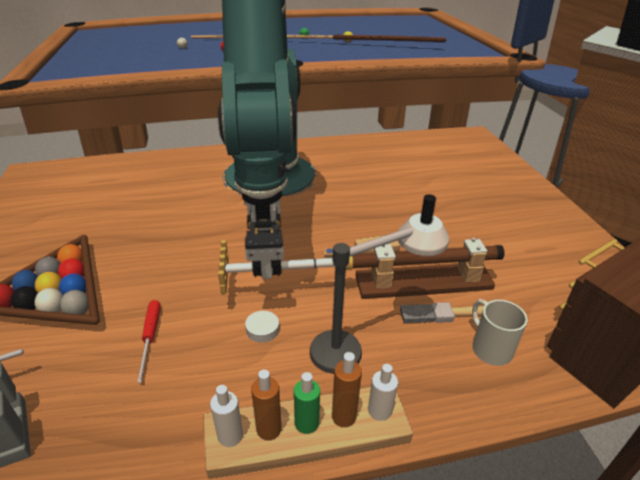

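In the wrist view the collar (290–362, 250–390) is firmly between the fingers, with the single ring at (323,75). In the scene view the lamp is away over the rear of the tube. I'll check the extension numerically and with one crop where the tube meets the shaft.

Run:
```python
from h import *
np.set_printoptions(precision=4,suppress=True)
f=onz("wrist",(325,253),.09);print("far end",f,"travel",np.linalg.norm(f[:2]-[.5397,.0806]), onz("wrist",(323,75),.084))
s=robot.get_state();print(s["ee_pos"],s["force"],s["time"])
t=[]
hit=robot.move_linear([*(np.array(s["ee_pos"][:2])+.003*np.array([-.105,-.9945])),.076],velocity=.02,threshold=15)
robot.pause(.4)
s=robot.get_state();print(hit,s["ee_pos"],s["force"],s["opening"],s["grasp_force"])
cv2.imwrite("pics/side4.png",cv2.resize(robot.grab_frame("side")[200:340,260:440,::-1],None,fx=4,fy=4,interpolation=cv2.INTER_CUBIC))
```

```text
far end [ 0.5285 -0.0341  0.09  ] travel 0.11527599498054865 [0.5344 0.0291 0.084 ]
[ 0.5255 -0.0695  0.076 ] [0.745  4.1287 6.0252] 16.0833
True [ 0.5255 -0.0693  0.076 ] [0.2666 3.9652 6.1857] 0.03043414745224346 30.03258615732193
```

View pics/side4.png

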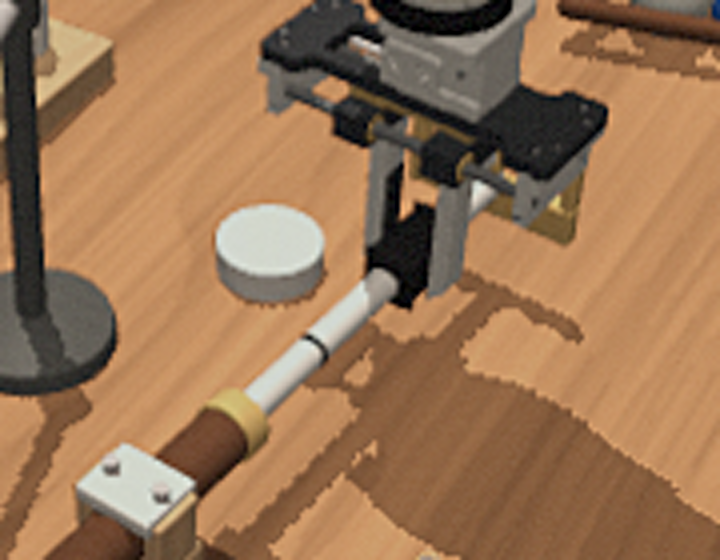

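The crop shows the single ring at (316,345) but no pair yet clear of the brass mouth at (255,405). The hold may be a few mm short, so I push on in small steps and watch the force.

Run:
```python
from h import *
np.set_printoptions(precision=4,suppress=True)
x=np.array([-.098,-.9952])
p0=np.array(robot.get_state()["ee_pos"])
for d in (.001,.002,.003,.004):
    p=p0.copy();p[:2]+=d*x
    robot.move_linear(p,velocity=.02);robot.pause(.2);s=robot.get_state();print(d,s["ee_pos"],s["force"],s["grasp_force"])
    if abs(s["force"][1])>22:break
for n in("side","wrist"):cv2.imwrite(f"pics/{n}5.png",robot.grab_frame(n)[:,:,::-1])
# brightness profile along the shaft, collar to mouth, in side and wrist views
for n,a,b in(("side",(354,271),(324,302)),("wrist",(325,245),(323,0))):
    g=cv2.imread(f"pics/{n}5.png").max(2).astype(np.float32);t=np.linspace(0,1,60)
    v=cv2.remap(g,np.float32(a[0]+t*(b[0]-a[0]))[None],np.float32(a[1]+t*(b[1]-a[1]))[None],cv2.INTER_LINEAR)[0];print(n,v.astype(int))
m=onz("side",(324.5,301),.075);c=onz("side",(354.5,270.5),.075);print(m,c,np.linalg.norm(m-c))
```

```text
0.001 [ 0.5255 -0.0696  0.0761] [1.3017 6.936  1.911 ] 30.025396049022675
0.002 [ 0.5255 -0.0697  0.076 ] [ 0.8316 11.772   3.055 ] 30.014967620372772
0.003 [ 0.5255 -0.0698  0.076 ] [ 2.1502 15.0413  3.0536] 30.007084608078003
0.004 [ 0.5255 -0.0701  0.076 ] [ 1.7868 20.6305  3.6038] 29.99610185623169
side [170 168 167 168 175 196 219 216 214 213 213 213 212 212 212 212 212 211
 211 211 211 210 210 210 212 214 208 163 100 133 196 215 212 209 209 208
 209 207 208 207 207 207 206 206 206 205 204 204 203 203 202 201 201 202
 200 201 198 198 200 206]
wrist [184 184 185 184 184 185 185 239 240 240 239 240 239 240 240 240 240 240
 240 239 240 239 239 240 240 239 240 239 240 239 239 239 239 239 239 239
 239 239 239 239 220  59  59 164 239 238 238 238 238 238 238 238 238 237
 237 237 237 237 236 237]
[0.5367 0.0813 0.075 ] [ 0.5289 -0.0342  0.075 ] 0.11579403675678643
```

```bash
python3 -c "
from rig import robot
s=robot.get_state();print(s['time'],s['force'],s['ee_pos']);print(robot.sign_off())"
```

```text
18.6417 [ 2.28213025 20.20126065  3.63445262] [ 0.5254901  -0.0700789   0.07603189]
the job is handed in; nothing more can be done
None
```

I handed the job in at 18.6 s with the lamp at its stop (about 1.15 rad) and the gripper still holding the collar, button in, at about 20 N against a hard end after about 121 mm of travel. I took that as the second stop, though the pair of rings was never visible; no bystander was touched in the pictures I viewed, and no verdict came back.

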